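# Find the weak dispenser spring on the twin spring tester

### The arm

A 6-joint arm with a two-finger parallel gripper is mounted at the origin on the work surface. World frame = base frame: x ahead of the robot, y to its left, z up, the work surface at z = 0. Lengths are in mm, angles in rad, forces in N, time in s.
With the tool pointing down it reaches from about 350 to 775 mm from the base axis. Payload 7.3 kg.
Tool frame: the origin (TCP) lies at the very end of the fingers, on their centre line; the grasp point (between the pads) lies bot.grip_point_offset behind it (bot.grip_point_offset is the distance from the TCP to the grasp point, in mm); z points along the fingers, y is the line along which they close (so a half turn about z gives the same grasp; the last joint's range is limited). The gripper opens to 92 mm and grips with 3 to 60 N. Pads are 19 mm wide; open, the fingers measure 130 mm over their backs; the gripper's body (75 mm by 190 mm) begins 47 mm behind the grasp point.
Start: joints at [1.04, 0.342, 1.524, -0, 1.275, -0.146], TCP at [197.059, 486.634, 226.741] pointing down, gripper open.
Joint ranges: [-2.53, 2.53], [-0.77, 2.02], [0.04, 2.7], [-1, 4.14], [0.28, 2.66], [-3.11, 3.11]. Speed limits (rad/s): [2.57, 2.57, 3.14, 3.14, 3.14, 3.14].

### API

Orientations are given as [roll, pitch, yaw] about the fixed x, y, z axes, in that order (R = Rz(yaw) Ry(pitch) Rx(roll)).
In Python, from plant import bot gives the robot as it stands. The module is installed in compiled form; this text tells all that it offers.
- The arm moves only by the tool carry_out, never from a script. Its argument "plan" is a list of rows, each an object of numbers: "tx", "ty", "tz": the shift along the world's x, y, z in mm; "rx", "ry", "rz": the turn, a rotation vector about the world's x, y, z in rad. A call has 1 to 12 rows; each row shifts and turns the commanded pose from where the row before left it; what a row does not reach is not made up. A row lasts 1/10 s, in which the tool goes at most 50 mm and 8.59 degrees, less where a joint would pass 70% of its speed; a pose out of reach is approached as far as the arm can. A call with a gripper value outside its range is refused whole. "gripper" is the closure, from 0 (fully open) to 1 (shut), set as the call begins (left out, the last holds). The fingers move at their own pace and stop on an object; the grip force is fixed at half the most. Time passes only in rows, so rows that do not move let the fingers close. It gives the time, the measured TCP pose, the force, the opening and the grip force at its end, in the units of the state.
- bot.get_obs(): the state, without advancing time (a new reading comes with each control period).
- bot.capture(name): name is "side" or "top"; returns the picture (384x512x3 uint8, red, green, blue); there is no depth.
- bot.camera_model(name): a dict with "camera_matrix" (3x3 intrinsics, pixels), "dist" ([k1, k2, p1, p2, k3] as OpenCV has them; the pictures are not rectified), "R" (3x3) and "t" (3): a world point X has camera coordinates R X + t. Camera axes: x right, y down, z forward; pixel columns grow to the right and rows downward; lengths in mm; the calibration is good to about 2 mm. A picture is of the moment at which its call begins. camera_model takes no time and is no camera call.
- bot.close_job(): hands the job in; it is judged then, once.
The state is a dict: "time": time; "joint_positions": joint angles; "dq": joint speeds; "tau": joint torques, N m; "tool_pos": TCP position; "tcp_rot": TCP orientation; "contact_force": force on the tool from outside, world axes, zero at the start; "moment": the same for the moment, N m; "grip_width": finger opening in mm; "finger_force": force on a finger pad.
Only numpy, scipy, OpenCV 4.12 (cv2) and the standard library are available. Lean on these libraries where they do the work, as an engineer would, in place of code of your own. Each camera call takes 0.05 s, during which the arm holds its last target. There are 200 camera calls.

### The job

One of the two spring units on the tester has gone weak. Press the left unit's cap straight down until its top is level with the red band on the post beside it, hold it there for about a second while you read its dial, let it come up again, then do the same with the right unit; do not press much deeper than the band. Then slide the unit whose needle stayed short of the green sector, upright and without lifting it, off its plate until it stands wholly inside the red reject bay; leave the sound unit standing on its plate and the other things on the table undisturbed.

Things in the scene. Friction and masses are not known exactly. Their poses are not given: they have to be found in the camera images.
- tester: twin spring tester fixed to the table, a white deck 275 x 430 mm, its top 30 mm above the table. x points from the plates to the red reject bay (away from the robot, yaw within 0.25 rad), y to the left, z up; origin on the table, midway between the plates. A dial for each plate lies between the plates, on that plate's side
- left_seat (a point): centre of the top of the left steel plate, unloaded: 90 mm square, at y = +130 mm of the tester, 2 mm proud of the deck; it sinks 0.125 mm per N of load (about 2 mm in a test)
- right_seat (a point): the same for the right plate, at y = -130 mm
- left_mark (a point): middle of the red band, 10 mm high, on the left height post (white, 12 mm square, 124 mm tall over the table, 73 mm outside the plate's centre), 112 mm above the table: a unit is at test height when the top of its cap is level with this band (about 28 mm below the free height)
- right_mark (a point): the same on the right height post
- left_dial (a point): centre of the left plate's white dial, 76 mm across, facing up. Its needle points to the tester's +y at zero and turns clockwise seen from above
- right_dial (a point): centre of the right plate's dial, the same
- left_needle (a joint): the left plate's force needle: 0 = no load, 0.1 rad per newton resting on the left plate (the unit's own weight, about 3 N, included), growing clockwise seen from above. Green sector = 1.4 to 2.2 rad (14 to 22 N); red sector = 0.6 to 1.4 rad
- right_needle (a joint): the right plate's force needle: 0 = no load, 0.1 rad per newton resting on the right plate (the unit's own weight, about 3 N, included), growing clockwise seen from above. Green sector = 1.4 to 2.2 rad (14 to 22 N); red sector = 0.6 to 1.4 rad
- bay (a point): centre of the floor of the red reject bay, on the deck beyond both plates: flush with the deck, 122 mm along the tester's x (from 70 to 192 mm) by 414 mm along y, open towards the plates, with a red rim 18 mm high on the other three sides
- spring_a: origin of spring unit A: centre of the underside of its dark round foot (70 mm across, 18 mm high). Loose on one of the plates: foot, steel coil, blue round cap 70 mm across; 110 mm tall when free, about 0.3 kg. z is up along its axis. The two units look alike; one is weak and may stand on either plate
- spring_b: origin of spring unit B: centre of the underside of its dark round foot (70 mm across, 18 mm high). Loose on one of the plates: foot, steel coil, blue round cap 70 mm across; 110 mm tall when free, about 0.3 kg. z is up along its axis. The two units look alike; one is weak and may stand on either plate
- spring_a_top (a point): centre of the top face of unit A's blue cap (moves with the cap)
- spring_b_top (a point): centre of the top face of unit B's blue cap
- spring_a_cap (a joint): how far unit A is compressed, m: 0 free, stop at 0.050. Springy: the sound unit takes roughly 16 N at test height, the weak one roughly 8 N; it returns by itself
- spring_b_cap (a joint): the same for unit B
- pump_bottle: bystander, leave alone: white pump bottle, 66 mm across, 183 mm tall; origin at its underside
- jar: bystander, leave alone: jar with a blue cap, 72 mm across, 90 mm tall; origin at its underside
- screwdriver: bystander, leave alone: screwdriver lying flat; origin in its handle line
- thermometer: bystander, leave alone: white hand-held thermometer lying flat, 40 x 130 x 33 mm; origin at its underside

How it is judged (in metres and radians):
On the way, in this order (a step that is already met when the one before it is completed fails the run):
1. the unit on the left plate is pressed until its cap is level with the red band and held there (((horizontal distance between spring_a and left_seat below 0.02 m and angle between spring_a's own z axis and vertical below 0.1 rad and z of spring_a_top in the frame of left_mark between -0.005 and 0.005 m) or (horizontal distance between spring_b and left_seat below 0.02 m and angle between spring_b's own z axis and vertical below 0.1 rad and z of spring_b_top in the frame of left_mark between -0.005 and 0.005 m))), for 0.6 s.
2. then the unit on the right plate is pressed until its cap is level with the red band and held there (((horizontal distance between spring_a and right_seat below 0.02 m and angle between spring_a's own z axis and vertical below 0.1 rad and z of spring_a_top in the frame of right_mark between -0.005 and 0.005 m) or (horizontal distance between spring_b and right_seat below 0.02 m and angle between spring_b's own z axis and vertical below 0.1 rad and z of spring_b_top in the frame of right_mark between -0.005 and 0.005 m))), for 0.6 s.
At the end, for the whole second after the job is handed in: The weak unit stands upright (within 0.1 rad), at rest, with its foot wholly inside the reject bay (its centre 100 to 164 mm from the plates' line along the tester's x and within 178 mm of its middle); the sound unit stands upright within 20 mm of where it started; both caps are up (within 5 mm) (x of spring_b in the frame of tester between 0.1 and 0.164 m and y of spring_b in the frame of tester between -0.178 and 0.178 m and z of spring_b in the frame of tester between 0.022 and 0.036 m and angle between each of spring_b, spring_a's own z axis and vertical below 0.1 rad and distance of spring_a from where it was at the start of the episode below 0.02 m and value of joint each of spring_a_cap, spring_b_cap below 0.005 m and linear speed of each of spring_a, spring_b below 0.02 m/s); the robot touches nothing.
It fails at once if a unit is compressed by more than 40 mm (some 12 mm deeper than the red band) (value of joint any of spring_a_cap, spring_b_cap above 0.04 m).
It fails at once if a unit is tipped over (by more than 0.5 rad) (angle between any of spring_a, spring_b's own z axis and vertical above 0.5 rad).
It fails at once if a unit is lifted (by more than 18 mm) (z of any of spring_a, spring_b in the frame of tester above 0.05 m).
It fails at once if a bystander is moved by more than 30 mm (distance of any of pump_bottle, jar, screwdriver, thermometer from where it was at the start of the episode above 0.03 m).
It also fails if it takes over 58 s, if anything falls off the work surface, if the arm or the gripper's body presses on something with over 40 N, if the wrist force passes 120 N, or if a joint passes its speed limit or range.

## Working session

There is one attempt and no reset: what is moved stays moved. The work goes in short steps, Python scripts to look and compute and a tool call to move; the robot and the scene stay as the last step left them, time stands still between calls to the robot, and variables do not carry over. Pictures are saved under pics/ and viewed, at most 10 in all, crops included, and the job is handed in when it is done.

Besides the shell and the picture viewer there is one more tool, called after "Call:" as name([rows], argument=value, ...), one row to a line, values as JSON. carry_out: Moves the arm, as the interface text tells. Its arguments: {"type":"object","properties":{"plan":{"type":"array"},"gripper":{"type":"number"}},"required":["plan"]}

```bash
mkdir -p pics; python3 - <<'E'
from plant import bot
import cv2,numpy as np
ims=[]
for n in("top","side"):
    im=bot.capture(n); cv2.imwrite(f"pics/{n}0.png",im[:,:,::-1]); 
    m=bot.camera_model(n); print(n,np.round(m["camera_matrix"],1).tolist(),np.round(m["R"],3).tolist(),np.round(m["t"]).tolist(),m["dist"])
o=bot.get_obs(); print(o["time"],o["tool_pos"],o["tcp_rot"],o["contact_force"],o["grip_width"],bot.grip_point_offset)
E
```

```text
top [[431.3, 0.0, 251.6], [0.0, 431.3, 195.8], [0.0, 0.0, 1.0]] [[0.008, -1.0, 0.012], [-0.991, -0.01, -0.134], [0.134, -0.011, -0.991]] [24.0, 594.0, 1205.0] [-0.1194676  0.         0.         0.         0.       ]
side [[379.6, 0.0, 250.3], [0.0, 379.6, 189.2], [0.0, 0.0, 1.0]] [[-0.954, -0.299, 0.003], [-0.198, 0.624, -0.756], [0.224, -0.722, -0.654]] [556.0, 187.0, 834.0] [-0.12369781  0.          0.          0.          0.        ]
0.1 [196.89113923 486.29290112 226.11564313] [-3.14022287e+00 -1.75754603e-04  2.75675911e+00] [ 0.90683657 -0.73631651 -0.61154105] 91.69487161489158 18.8
```

View pics/top0.png

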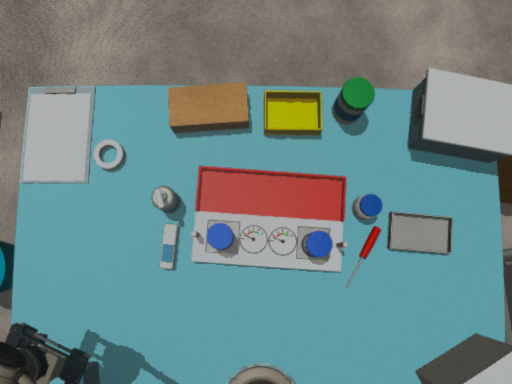

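View pics/side0.png

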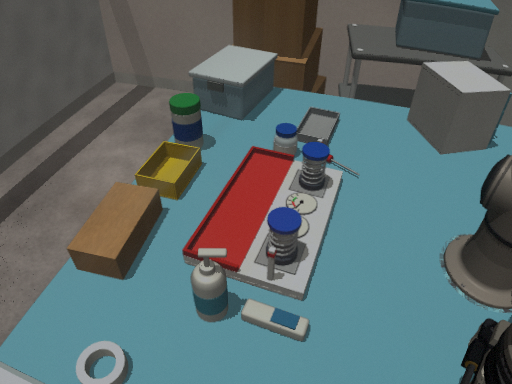

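The top view shows the tester with caps at about (220,237) and (318,244), the posts at (196,236) and (345,245), and the dials at (254,239) and (283,240). The bottle is at (165,197), the jar at (368,207). The side view agrees. Next I measure the caps, posts and bay corners.

```bash
cat > h.py <<'E'
from plant import bot
import cv2,numpy as np
def ray(n,px):
    m=bot.camera_model(n);K=np.array(m["camera_matrix"]);R=np.array(m["R"]);t=np.array(m["t"])
    u=cv2.undistortPoints(np.array(px,float).reshape(-1,1,2),K,np.array(m["dist"])).reshape(-1,2)
    return -R.T@t,np.c_[u,np.ones(len(u))]@R
def plane(n,px,z):
    c,d=ray(n,px); return c+d*((z-c[2])/d[:,2])[:,None]
def proj(n,X):
    m=bot.camera_model(n)
    return cv2.projectPoints(np.array(X,float).reshape(-1,3),cv2.Rodrigues(np.array(m["R"]))[0],np.array(m["t"],float),np.array(m["camera_matrix"]),np.array(m["dist"]))[0].reshape(-1,2)
def tri(p,q):
    (a,d),(b,e)=ray("top",[p]),ray("side",[q]);d=d[0];e=e[0]
    s=np.linalg.lstsq(np.c_[d,-e],b-a,rcond=None)[0]; P,Q=a+s[0]*d,b+s[1]*e
    return (P+Q)/2,np.linalg.norm(P-Q)
def blobs(im,lo,hi,amin=40):
    m=cv2.inRange(cv2.cvtColor(im,cv2.COLOR_RGB2HSV),lo,hi)
    return [(c,cv2.contourArea(c)) for c in cv2.findContours(m,cv2.RETR_EXTERNAL,cv2.CHAIN_APPROX_NONE)[0] if cv2.contourArea(c)>amin]
E
python3 - <<'E'
from h import *
for n in("top","side"):
    im=cv2.imread(f"pics/{n}0.png")[:,:,::-1].copy()
    for c,a in blobs(im,(108,150,60),(125,255,255)):
        e=cv2.fitEllipse(c); print(n,"blue",np.round(e[0],1),np.round(e[1],1),a, plane(n,[e[0]],141.5).round(1))
    for lo,hi in(((0,150,60),(6,255,255)),((172,150,60),(180,255,255))):
      for c,a in blobs(im,lo,hi,2):
        r=cv2.minAreaRect(c); print(n,"red",np.round(r[0],1),np.round(r[1],1),a,)
        if a>1500: b=cv2.boxPoints(r);print(b.round(0).tolist(),plane(n,b,48).round(0).tolist())
im=cv2.imread("pics/top0.png"); cv2.imwrite("pics/c.png",cv2.resize(im[155:280,180:360],None,fx=4.4,fy=4.4,interpolation=2))
E
```

```text
top blue [318.8 243.8] [24.4 25. ] 477.0 [[ 454.6 -146.5  141.5]]
top blue [219.8 235.9] [23.9 24.8] 463.5 [[473.2 113.5 141.5]]
top blue [370.3 205. ] [19.5 20.6] 313.0 [[ 558.2 -286.7  141.5]]
top red [369.8 241.9] [ 7.6 32.2] 187.5
top red [270.9 193.1] [147.7  43.6] 6111.0
[[196.0, 209.0], [199.0, 166.0], [346.0, 177.0], [343.0, 220.0]] [[552.0, 190.0, 48.0], [679.0, 184.0, 48.0], [651.0, -245.0, 48.0], [524.0, -233.0, 48.0]]
side blue [284.1 219.2] [23.5 32.5] 595.5 [[474.8 118.6 141.5]]
side blue [315.5 150.5] [17.3 26.2] 353.0 [[ 456.1 -139.6  141.5]]
side blue [285.4 129.5] [13.1 19.3] 191.5 [[ 550.6 -211.9  141.5]]
side blue [180. 132.] [10.4 17.6] 129.5 [[ 816.6 -115.2  141.5]]
side red [329.3 157.2] [2.1 5.7] 3.5
side red [238.3 203.4] [ 58.1 135.5] 5260.0
[[182.0, 251.0], [243.0, 130.0], [295.0, 156.0], [234.0, 277.0]] [[680.0, 189.0, 48.0], [708.0, -317.0, 48.0], [522.0, -230.0, 48.0], [549.0, 219.0, 48.0]]
side red [279.5 155. ] [26.7  4.6] 29.5
side red [259.  150.5] [5. 8.] 2.5
```

View pics/c.png

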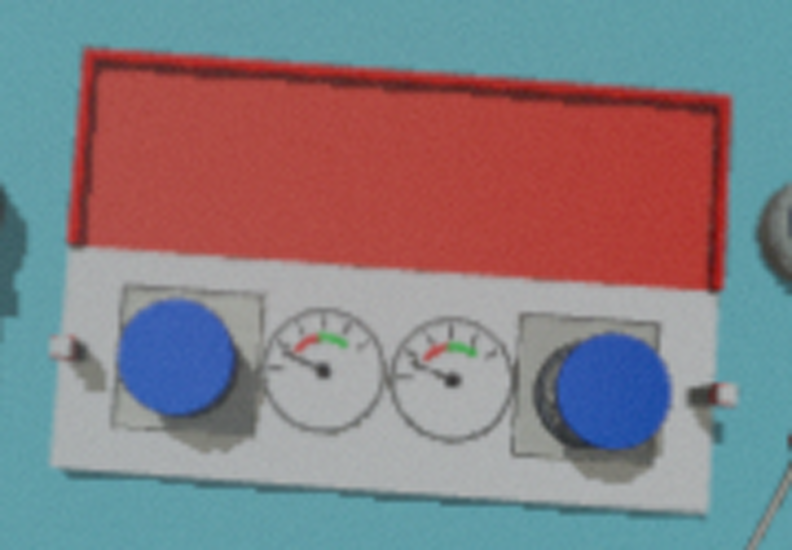

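The crop shows both needles just off zero, with the caps on their plates. The units are 260.7 mm apart (260 expected), which gives a tester yaw of about -0.07 rad. I move above the left cap with the gripper closed and the closing axis along tester x.

Call:
carry_out([
  {"tx":23,"ty":-31,"rz":-0.1045},
  {"tx":23,"ty":-31,"rz":-0.1045},
  {"tx":23,"ty":-31,"rz":-0.1045},
  {"tx":23,"ty":-31,"rz":-0.1045},
  {"tx":23,"ty":-31,"rz":-0.1045},
  {"tx":23,"ty":-31,"rz":-0.1045},
  {"tx":23,"ty":-31,"rz":-0.1045},
  {"tx":23,"ty":-31,"rz":-0.1045},
  {"tx":23,"ty":-31,"rz":-0.1045},
  {"tx":23,"ty":-31,"rz":-0.1045},
  {"tx":23,"ty":-31,"rz":-0.1045},
  {"tx":23,"ty":-31,"rz":-0.1045},
], gripper=1)

```text
invalid input at $.plan[0]: expected keys tx, ty, tz, rx, ry, rz
```

Call:
carry_out([
  {"tx":23,"ty":-31,"tz":0,"rx":0,"ry":0,"rz":-0.1045},
  {"tx":23,"ty":-31,"tz":0,"rx":0,"ry":0,"rz":-0.1045},
  {"tx":23,"ty":-31,"tz":0,"rx":0,"ry":0,"rz":-0.1045},
  {"tx":23,"ty":-31,"tz":0,"rx":0,"ry":0,"rz":-0.1045},
  {"tx":23,"ty":-31,"tz":0,"rx":0,"ry":0,"rz":-0.1045},
  {"tx":23,"ty":-31,"tz":0,"rx":0,"ry":0,"rz":-0.1045},
  {"tx":23,"ty":-31,"tz":0,"rx":0,"ry":0,"rz":-0.1045},
  {"tx":23,"ty":-31,"tz":0,"rx":0,"ry":0,"rz":-0.1045},
  {"tx":23,"ty":-31,"tz":0,"rx":0,"ry":0,"rz":-0.1045},
  {"tx":23,"ty":-31,"tz":0,"rx":0,"ry":0,"rz":-0.1045},
  {"tx":23,"ty":-31,"tz":0,"rx":0,"ry":0,"rz":-0.1045},
  {"tx":23,"ty":-31,"tz":0,"rx":0,"ry":0,"rz":-0.1045},
], gripper=1)

```text
time: 1.3
tool_pos: [473.6, 113.2, 226.5]
tcp_rot: [-3.141, -0.0, 1.498]
contact_force: [0.9, 0.8, -0.2]
grip_width: 1.6
finger_force: 0.0
```

Call:
carry_out([
  {"tx":0,"ty":0,"tz":-30,"rx":0,"ry":0,"rz":0},
  {"tx":0,"ty":0,"tz":-30,"rx":0,"ry":0,"rz":0},
  {"tx":0,"ty":0,"tz":-15,"rx":0,"ry":0,"rz":0},
  {"tx":0,"ty":0,"tz":-8,"rx":0,"ry":0,"rz":0},
  {"tx":0,"ty":0,"tz":-8,"rx":0,"ry":0,"rz":0},
  {"tx":0,"ty":0,"tz":-8,"rx":0,"ry":0,"rz":0},
  {"tx":0,"ty":0,"tz":-8,"rx":0,"ry":0,"rz":0},
  {"tx":0,"ty":0,"tz":-5,"rx":0,"ry":0,"rz":0},
  {"tx":0,"ty":0,"tz":-1.5,"rx":0,"ry":0,"rz":0},
  {"tx":0,"ty":0,"tz":0,"rx":0,"ry":0,"rz":0},
  {"tx":0,"ty":0,"tz":0,"rx":0,"ry":0,"rz":0},
])

```text
time: 2.4
tool_pos: [473.1, 114.7, 113.8]
tcp_rot: [3.141, 0.0, 1.503]
contact_force: [-3.9, 0.0, 7.1]
grip_width: 0.7
finger_force: 3.5
```

Call:
carry_out([
  {"tx":0,"ty":0,"tz":-1.5,"rx":0,"ry":0,"rz":0},
  {"tx":0,"ty":0,"tz":0,"rx":0,"ry":0,"rz":0},
  {"tx":0,"ty":0,"tz":0,"rx":0,"ry":0,"rz":0},
  {"tx":0,"ty":0,"tz":0,"rx":0,"ry":0,"rz":0},
  {"tx":0,"ty":0,"tz":0,"rx":0,"ry":0,"rz":0},
  {"tx":0,"ty":0,"tz":0,"rx":0,"ry":0,"rz":0},
  {"tx":0,"ty":0,"tz":0,"rx":0,"ry":0,"rz":0},
  {"tx":0,"ty":0,"tz":0,"rx":0,"ry":0,"rz":0},
])

```text
time: 3.2
tool_pos: [473.1, 114.7, 112.4]
tcp_rot: [3.141, 0.0, 1.503]
contact_force: [-4.2, -1.4, 7.1]
grip_width: 0.4
finger_force: 3.7
```

```bash
python3 - <<'E'
from h import *
a=bot.capture("top");b=bot.capture("side");o=bot.get_obs();print(o["time"],o["tool_pos"],o["contact_force"])
A=cv2.resize(a[205:280,180:360],None,fx=4.4,fy=4.4,interpolation=2);B=cv2.resize(b[130:290,220:360],None,fx=1.65*1.25,fy=330/160,interpolation=2)
B=cv2.resize(b[130:290,200:360],(330,330),interpolation=2)
w=np.zeros((A.shape[0]+B.shape[0],792,3),np.uint8);w[:A.shape[0],:A.shape[1]]=A;w[A.shape[0]:,:330]=B
w=cv2.resize(w,None,fx=.9,fy=.9);print(w.shape);cv2.imwrite("pics/L.png",w[:600,:,::-1])
E
```

```text
3.3 [473.08829976 114.64994401 112.4031511 ] [-3.03383229 -0.97539946  7.23111081]
(594, 713, 3)
```

View pics/L.png

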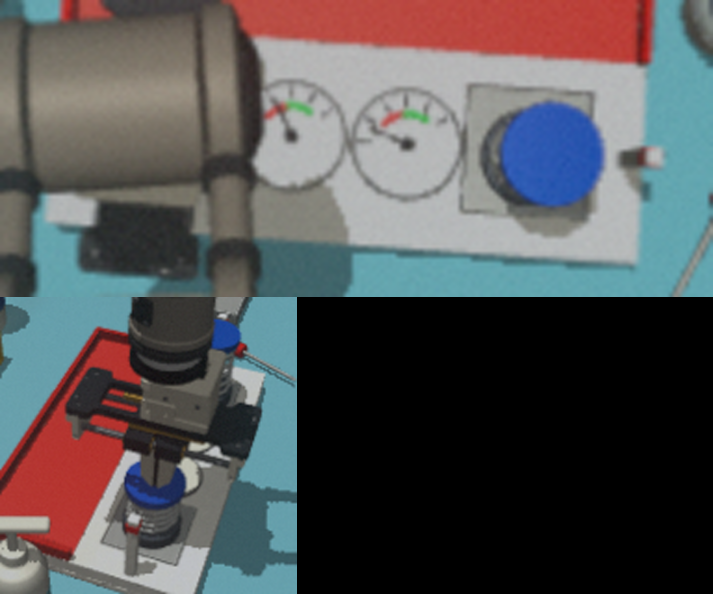

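The left needle stays in the red sector at about 1.05 rad, with the cap pressed to the band at z 112.4. I release it and go to the right unit.

Call:
carry_out([
  {"tx":0,"ty":0,"tz":10,"rx":0,"ry":0,"rz":0},
  {"tx":0,"ty":0,"tz":12,"rx":0,"ry":0,"rz":0},
  {"tx":0,"ty":0,"tz":12,"rx":0,"ry":0,"rz":0},
  {"tx":0,"ty":0,"tz":26,"rx":0,"ry":0,"rz":0},
  {"tx":-2.6,"ty":-37,"tz":0,"rx":0,"ry":0,"rz":0},
  {"tx":-2.6,"ty":-37,"tz":0,"rx":0,"ry":0,"rz":0},
  {"tx":-2.6,"ty":-37,"tz":0,"rx":0,"ry":0,"rz":0},
  {"tx":-2.6,"ty":-37,"tz":0,"rx":0,"ry":0,"rz":0},
  {"tx":-2.6,"ty":-37,"tz":0,"rx":0,"ry":0,"rz":0},
  {"tx":-2.6,"ty":-37,"tz":0,"rx":0,"ry":0,"rz":0},
  {"tx":-2.6,"ty":-37,"tz":0,"rx":0,"ry":0,"rz":0},
  {"tx":0,"ty":0,"tz":0,"rx":0,"ry":0,"rz":0},
])

```text
time: 4.5
tool_pos: [455.2, -148.3, 172.2]
tcp_rot: [3.139, 0.002, 1.499]
contact_force: [0.5, 0.6, 0.2]
grip_width: 0.5
finger_force: 0.0
```

Call:
carry_out([
  {"tx":0,"ty":0,"tz":-20,"rx":0,"ry":0,"rz":0},
  {"tx":0,"ty":0,"tz":-8,"rx":0,"ry":0,"rz":0},
  {"tx":0,"ty":0,"tz":-8,"rx":0,"ry":0,"rz":0},
  {"tx":0,"ty":0,"tz":-8,"rx":0,"ry":0,"rz":0},
  {"tx":0,"ty":0,"tz":-8,"rx":0,"ry":0,"rz":0},
  {"tx":0,"ty":0,"tz":-6,"rx":0,"ry":0,"rz":0},
  {"tx":0,"ty":0,"tz":-2,"rx":0,"ry":0,"rz":0},
  {"tx":0,"ty":0,"tz":0,"rx":0,"ry":0,"rz":0},
  {"tx":0,"ty":0,"tz":0,"rx":0,"ry":0,"rz":0},
])

```text
time: 5.4
tool_pos: [454.8, -143.8, 112.9]
tcp_rot: [3.141, 0.0, 1.504]
contact_force: [-5.8, 0.8, 14.3]
grip_width: 0.2
finger_force: 7.0
```

Call:
carry_out([
  {"tx":0,"ty":0,"tz":-0.8,"rx":0,"ry":0,"rz":0},
  {"tx":0,"ty":0,"tz":0,"rx":0,"ry":0,"rz":0},
  {"tx":0,"ty":0,"tz":0,"rx":0,"ry":0,"rz":0},
  {"tx":0,"ty":0,"tz":0,"rx":0,"ry":0,"rz":0},
  {"tx":0,"ty":0,"tz":0,"rx":0,"ry":0,"rz":0},
  {"tx":0,"ty":0,"tz":0,"rx":0,"ry":0,"rz":0},
  {"tx":0,"ty":0,"tz":0,"rx":0,"ry":0,"rz":0},
  {"tx":0,"ty":0,"tz":0,"rx":0,"ry":0,"rz":0},
])

```text
time: 6.2
tool_pos: [454.8, -143.8, 112.3]
tcp_rot: [3.141, 0.0, 1.504]
contact_force: [-6.1, 2.1, 13.9]
grip_width: 0.0
finger_force: 7.1
```

```bash
python3 - <<'E'
from h import *
a=bot.capture("top");o=bot.get_obs();print(o["time"],o["tool_pos"],o["contact_force"])
cv2.imwrite("pics/R.png",cv2.resize(a[155:280,180:360,::-1],None,fx=4.4,fy=4.4,interpolation=2))
for c,s in blobs(a,(108,150,60),(125,255,255)):
    e=cv2.fitEllipse(c); print(np.round(e[0],1),np.round(e[1],1), plane("top",[e[0]],141.5).round(1))
E
```

```text
6.25 [ 454.79594588 -143.82317294  112.27896372] [-6.03180693  1.33156486 14.53421126]
[219.8 235.9] [24.  24.7] [[473.2 113.6 141.5]]
[370.5 205. ] [19.7 20.4] [[ 558.4 -287.1  141.5]]
```

View pics/R.png

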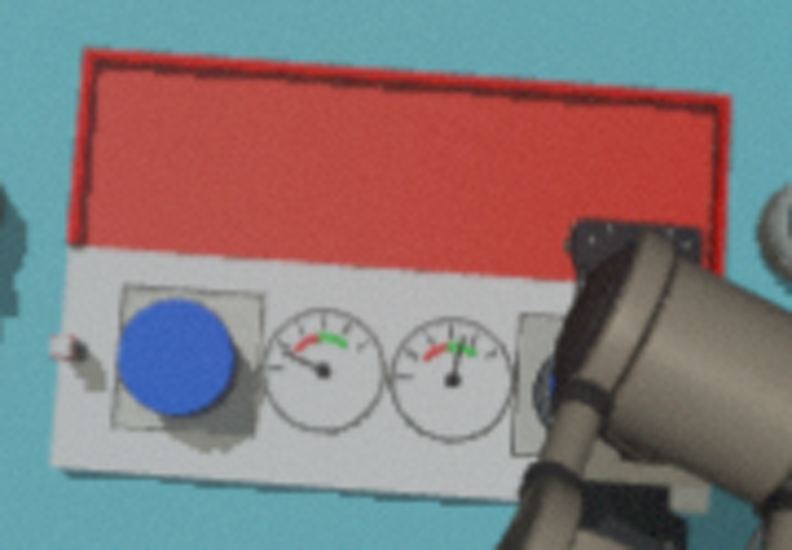

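The right needle stands in the green sector at about 1.7 rad, so the left unit is the weak one. Its cap is still at (473,113.6). I release the right unit and return with the gripper open.

Call:
carry_out([
  {"tx":0,"ty":0,"tz":10,"rx":0,"ry":0,"rz":0},
  {"tx":0,"ty":0,"tz":12,"rx":0,"ry":0,"rz":0},
  {"tx":0,"ty":0,"tz":12,"rx":0,"ry":0,"rz":0},
  {"tx":0,"ty":0,"tz":26,"rx":0,"ry":0,"rz":0},
  {"tx":2.6,"ty":37,"tz":0,"rx":0,"ry":0,"rz":0},
  {"tx":2.6,"ty":37,"tz":0,"rx":0,"ry":0,"rz":0},
  {"tx":2.6,"ty":37,"tz":0,"rx":0,"ry":0,"rz":0},
  {"tx":2.6,"ty":37,"tz":0,"rx":0,"ry":0,"rz":0},
  {"tx":2.6,"ty":37,"tz":0,"rx":0,"ry":0,"rz":0},
  {"tx":2.6,"ty":37,"tz":0,"rx":0,"ry":0,"rz":0},
  {"tx":2.6,"ty":36,"tz":0,"rx":0,"ry":0,"rz":0},
  {"tx":0,"ty":0,"tz":0,"rx":0,"ry":0,"rz":0},
])

```text
time: 7.45
tool_pos: [473.0, 117.7, 171.0]
tcp_rot: [3.141, -0.001, 1.508]
contact_force: [0.2, 0.6, 0.4]
grip_width: 0.8
finger_force: 0.0
```

Call:
carry_out([
  {"tx":0,"ty":0,"tz":0,"rx":0,"ry":0,"rz":0},
  {"tx":0,"ty":0,"tz":0,"rx":0,"ry":0,"rz":0},
  {"tx":0,"ty":0,"tz":0,"rx":0,"ry":0,"rz":0},
  {"tx":0,"ty":0,"tz":0,"rx":0,"ry":0,"rz":0},
  {"tx":0,"ty":0,"tz":0,"rx":0,"ry":0,"rz":0},
  {"tx":0,"ty":0,"tz":0,"rx":0,"ry":0,"rz":0},
  {"tx":0,"ty":0,"tz":0,"rx":0,"ry":0,"rz":0},
  {"tx":0,"ty":0,"tz":0,"rx":0,"ry":0,"rz":0},
], gripper=0)

```text
time: 8.25
tool_pos: [473.1, 113.6, 170.9]
tcp_rot: [3.142, -0.0, 1.503]
contact_force: [0.2, -0.2, -0.4]
grip_width: 59.8
finger_force: 0.0
```

Call:
carry_out([
  {"tx":0,"ty":0,"tz":0,"rx":0,"ry":0,"rz":0},
  {"tx":0,"ty":0,"tz":0,"rx":0,"ry":0,"rz":0},
  {"tx":0,"ty":0,"tz":0,"rx":0,"ry":0,"rz":0},
  {"tx":0,"ty":0,"tz":0,"rx":0,"ry":0,"rz":0},
  {"tx":0,"ty":0,"tz":0,"rx":0,"ry":0,"rz":0},
  {"tx":0,"ty":0,"tz":-19,"rx":0,"ry":0,"rz":0},
  {"tx":0,"ty":0,"tz":-10,"rx":0,"ry":0,"rz":0},
  {"tx":0,"ty":0,"tz":-10,"rx":0,"ry":0,"rz":0},
  {"tx":0,"ty":0,"tz":-10,"rx":0,"ry":0,"rz":0},
  {"tx":0,"ty":0,"tz":-8,"rx":0,"ry":0,"rz":0},
  {"tx":0,"ty":0,"tz":0,"rx":0,"ry":0,"rz":0},
])

```text
time: 9.35
tool_pos: [472.4, 113.6, 112.8]
tcp_rot: [-3.139, 0.0, 1.503]
contact_force: [-0.1, 0.5, -0.8]
grip_width: 92.0
finger_force: 0.0
```

Call:
carry_out([
  {"tx":0,"ty":0,"tz":0,"rx":0,"ry":0,"rz":0},
  {"tx":0,"ty":0,"tz":0,"rx":0,"ry":0,"rz":0},
  {"tx":0,"ty":0,"tz":0,"rx":0,"ry":0,"rz":0},
  {"tx":0,"ty":0,"tz":0,"rx":0,"ry":0,"rz":0},
  {"tx":0,"ty":0,"tz":0,"rx":0,"ry":0,"rz":0},
  {"tx":0,"ty":0,"tz":0,"rx":0,"ry":0,"rz":0},
  {"tx":0,"ty":0,"tz":0,"rx":0,"ry":0,"rz":0},
], gripper=0.5)

```text
time: 10.05
tool_pos: [473.5, 113.6, 114.2]
tcp_rot: [3.14, -0.0, 1.503]
contact_force: [2.7, 0.3, 0.8]
grip_width: 69.2
finger_force: 30.0
```

The cap is gripped, with the opening at 69 mm for the 70 mm cap. I slide it 132 mm along tester x.

Call:
carry_out([
  {"tx":6,"ty":-0.4,"tz":0,"rx":0,"ry":0,"rz":0},
  {"tx":12,"ty":-0.8,"tz":0,"rx":0,"ry":0,"rz":0},
  {"tx":12,"ty":-0.8,"tz":0,"rx":0,"ry":0,"rz":0},
  {"tx":12,"ty":-0.8,"tz":0,"rx":0,"ry":0,"rz":0},
  {"tx":12,"ty":-0.8,"tz":0,"rx":0,"ry":0,"rz":0},
  {"tx":12,"ty":-0.8,"tz":0,"rx":0,"ry":0,"rz":0},
  {"tx":12,"ty":-0.8,"tz":0,"rx":0,"ry":0,"rz":0},
  {"tx":12,"ty":-0.8,"tz":0,"rx":0,"ry":0,"rz":0},
  {"tx":12,"ty":-0.8,"tz":0,"rx":0,"ry":0,"rz":0},
  {"tx":12,"ty":-0.8,"tz":0,"rx":0,"ry":0,"rz":0},
  {"tx":12,"ty":-0.8,"tz":-1,"rx":0,"ry":0,"rz":0},
  {"tx":6,"ty":-0.4,"tz":-1,"rx":0,"ry":0,"rz":0},
])

```text
time: 11.25
tool_pos: [604.8, 104.7, 111.1]
tcp_rot: [-3.139, 0.0, 1.503]
contact_force: [-2.5, 0.4, 1.5]
grip_width: 69.1
finger_force: 30.0
```

```bash
python3 - <<'E'
from h import *
a=bot.capture("top");b=bot.capture("side");o=bot.get_obs();print(o["time"],o["tool_pos"],o["contact_force"],o["grip_width"])
w=np.zeros((560,792,3),np.uint8);w[:,:430]=cv2.resize(b[110:310,170:324],(430,560),interpolation=2);w[:250,432:]=cv2.resize(a[155:280,180:360],(360,250))
cv2.imwrite("pics/S.png",w[:,:,::-1])
E
```

```text
11.35 [605.05833732 104.73041053 111.18077675] [-0.04247103  0.26931684  0.39595006] 69.12313975022
```

View pics/S.png

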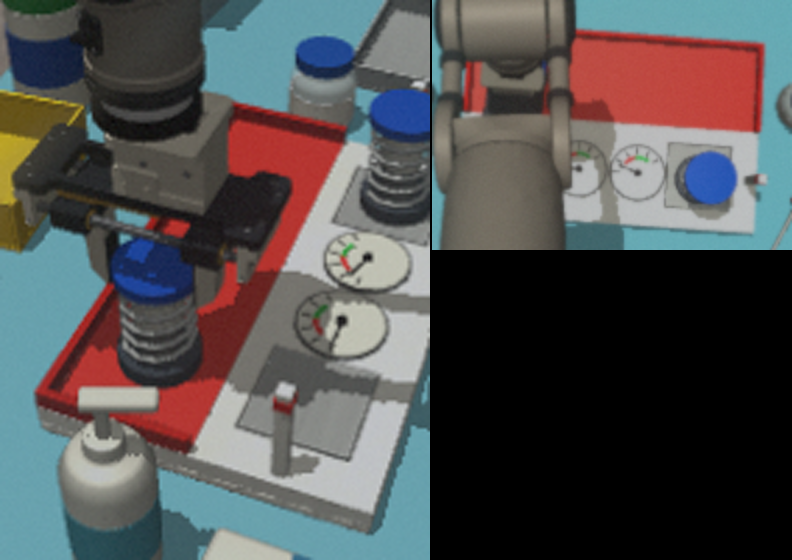

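The unit stands upright in the bay with its foot inside the rim. I open the gripper and rise.

Call:
carry_out([
  {"tx":0,"ty":0,"tz":0,"rx":0,"ry":0,"rz":0},
  {"tx":0,"ty":0,"tz":0,"rx":0,"ry":0,"rz":0},
  {"tx":0,"ty":0,"tz":0,"rx":0,"ry":0,"rz":0},
  {"tx":0,"ty":0,"tz":0,"rx":0,"ry":0,"rz":0},
  {"tx":0,"ty":0,"tz":0,"rx":0,"ry":0,"rz":0},
  {"tx":0,"ty":0,"tz":0,"rx":0,"ry":0,"rz":0},
  {"tx":0,"ty":0,"tz":0,"rx":0,"ry":0,"rz":0},
  {"tx":0,"ty":0,"tz":0,"rx":0,"ry":0,"rz":0},
], gripper=0)

```text
time: 12.15
tool_pos: [605.1, 104.9, 112.0]
tcp_rot: [3.141, -0.0, 1.503]
contact_force: [-1.0, -0.9, -0.3]
grip_width: 92.0
finger_force: 0.0
```

Call:
carry_out([
  {"tx":0,"ty":0,"tz":10,"rx":0,"ry":0,"rz":0},
  {"tx":0,"ty":0,"tz":15,"rx":0,"ry":0,"rz":0},
  {"tx":0,"ty":0,"tz":25,"rx":0,"ry":0,"rz":0},
  {"tx":0,"ty":0,"tz":30,"rx":0,"ry":0,"rz":0},
  {"tx":0,"ty":0,"tz":30,"rx":0,"ry":0,"rz":0},
  {"tx":-40,"ty":0,"tz":0,"rx":0,"ry":0,"rz":0},
  {"tx":-40,"ty":0,"tz":0,"rx":0,"ry":0,"rz":0},
  {"tx":-40,"ty":0,"tz":0,"rx":0,"ry":0,"rz":0},
  {"tx":-40,"ty":0,"tz":0,"rx":0,"ry":0,"rz":0},
  {"tx":-40,"ty":0,"tz":0,"rx":0,"ry":0,"rz":0},
  {"tx":0,"ty":0,"tz":0,"rx":0,"ry":0,"rz":0},
  {"tx":0,"ty":0,"tz":0,"rx":0,"ry":0,"rz":0},
])

```text
time: 13.35
tool_pos: [405.3, 104.9, 223.2]
tcp_rot: [3.139, -0.0, 1.503]
contact_force: [0.7, -0.6, -0.0]
grip_width: 91.6
finger_force: 0.0
```

```bash
python3 - <<'E'
from h import *
a=bot.capture("top");b=bot.capture("side");o=bot.get_obs();print(o["time"],o["tool_pos"],o["contact_force"],o["grip_width"])
for n,im in(("top",a),("side",b)):
  for c,s in blobs(im,(108,150,60),(125,255,255)):
    e=cv2.fitEllipse(c); P=plane(n,[e[0]],139.5)[0]; d=P[:2]-[464,-16.5]; print(n,np.round(e[0],1),np.round(e[1],1),P.round(1),"tester xy",np.round([d@[.9977,-.068],d@[.068,.9977]],1))
w=np.zeros((560,792,3),np.uint8);w[:,:430]=cv2.resize(b[110:310,170:324],(430,560),interpolation=2);w[:250,432:]=cv2.resize(a[155:280,180:360],(360,250))
cv2.imwrite("pics/E.png",w[:,:,::-1])
E
```

```text
13.45 [406.39762451 104.84627302 222.69294461] [0.39947216 0.35659469 0.18125769] 92.1653986903074
top [318.9 243.8] [24.4 25. ] [ 454.6 -146.9  139.5] tester xy [  -0.5 -130.7]
top [370.3 204.9] [19.8 20.4] [ 558.8 -287.2  139.5] tester xy [ 113.  -263.6]
top [223.9 186.9] [23.5 23.9] [603.3 105.  139.5] tester xy [130.7 130.7]
side [224.5 204.1] [22.5 31.4] [605.5 110.9 139.5] tester xy [132.5 136.7]
side [312.9 156.9] [ 3.6 18.7] [ 457.6 -113.   139.5] tester xy [  0.2 -96.8]
side [183.3 131.2] [16.  20.9] [ 811.5 -124.5  139.5] tester xy [354.  -84.2]
```

View pics/E.png

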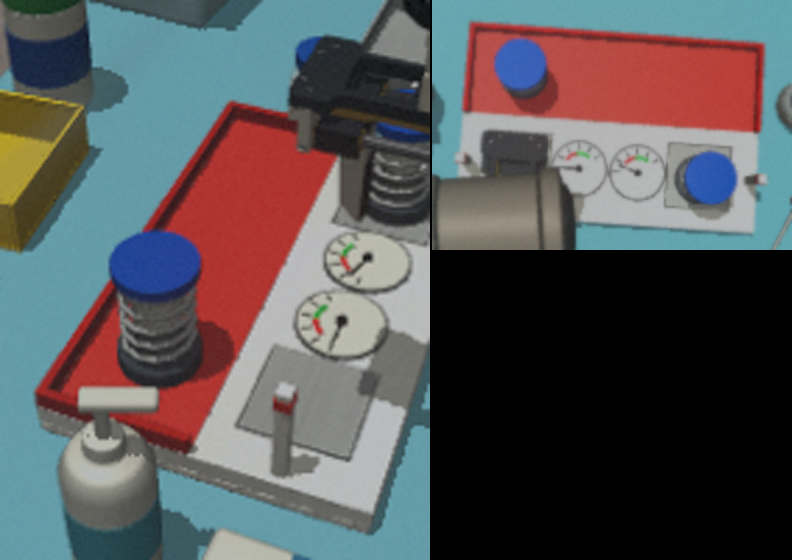

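The weak unit stands upright in the bay at tester (131, 131) mm. The sound unit hasn't moved and the robot is clear, so I hand in.

```bash
python3 -c "
from plant import bot
print(bot.close_job())"
```

```text
the job is handed in; nothing more can be done
None
```

The job is handed in, with no verdict shown: both units were pressed to the red band and held; the left needle stayed in red (about 1.05 rad) and the right reached green (about 1.7 rad), so the left unit now stands upright in the reject bay and the right one is still on its plate.

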